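# Serve the tasting board out to the guest

## Task

Stand the brass tumbler upright on the dark disc of the wooden paddle board, without dropping it, and let go of it. Then slide the board along the marble riser, without lifting it, until it points straight out towards the brass strip on the counter and its outer edge is right above the strip. It would tip over there, so finish while still holding the board, level on the riser, with the tumbler on its disc; leave the bottle, the jar and the box alone.

Things in the scene. Friction and masses are not known exactly. Their poses are not given: they have to be found in the camera images.
- riser: White marble block, 160 (x) x 300 (y) x 60 (z) mm, fixed to the counter. Origin: centre of its underside, on the counter. Its +y axis is the outward direction; the outer edge is at y = +150 mm, its top at z = 60 mm.
- strip: Brass strip fixed flat on the counter in front of the riser's outer edge and parallel to it: 170 (x) x 16 (y) x 2 (z) mm; the mark that the board's outer edge must reach. Origin: centre of its underside; axes parallel to the riser's, +y outward. It lies 125 to 165 mm beyond the riser's outer edge, a different distance each time.
- board: Loose wooden paddle board, 0.4 kg, flat on the riser. Blade 120 (x) x 220 (y) x 20 (z) mm, dark disc near its outer end; handle 30 mm wide (x), 26 mm thick (z), 110 mm long in -y from the blade. Origin: on the flat underside, below the disc's centre; +y points to the outer edge at y = +50 mm; blade ends at y = -170, handle at y = -280 mm. The underside of blade and handle is one plane.
- board_front (a point): Middle of the board's outer edge, at its underside (board frame 0, +50, 0 mm). Same axes as the board.
- board_disc (a point): Centre of the dark disc (76 mm across, flush) on the board's top face (board frame 0, 0, +20 mm).
- board_grip (a point): Middle of the board's handle, 40 mm from its end, at half its thickness (board frame 0, -240, +13 mm). Same axes as the board; the handle is 30 mm wide along x. Good place to hold.
- tumbler: Round brass tumbler packed with bar ends, about 0.4 to 0.5 kg, standing on the counter: 60 mm diameter, 90 mm high, the bars stand out to 103 mm. Origin: centre of its underside, z up. With it on the disc, the board tips off the riser if let go with its outer edge above the strip.
- water: Bystander: clear water bottle, 60 mm diameter, 190 mm high, blue cap, standing. Origin: centre of underside.
- jar: Bystander: amber jar, 70 mm diameter, 100 mm high, standing. Origin: centre of underside.
- bar_box: Bystander: orange box, 75 x 120 x 55 mm. Origin: centre of underside.
Mind the look-alikes: they are no part of the job. Leave any pink or turquoise look-alike of the tumbler alone.

How it is judged:
By the outcome, as a careful person would: the job done as asked, in the order asked, and still so for the second after the job is handed in, while the arm keeps its last pose, push and grip.
It also fails if it takes over 48 s, if anything falls off the work surface, if the arm or the gripper's body presses on something with over 40 N, if the wrist force passes 120 N, or if a joint passes its speed limit or range.

## Robot

A 6-joint arm with a two-finger parallel gripper is mounted at the origin on the work surface. World frame = base frame: x ahead of the robot, y to its left, z up, the work surface at z = 0. Lengths are in m, angles in degrees, forces in N, time in s.
With the tool pointing down it reaches from about 0.25 to 0.725 m from the base axis. Payload 4 kg.
Tool frame: the origin (TCP) lies midway between the tips of the shut fingers; the grasp point (between the pads) lies 19 mm behind it; z points along the fingers, y is the line along which they close (so a half turn about z gives the same grasp; the last joint's range is limited). The gripper opens to 85 mm and grips with 20 to 120 N. Pads are 22 mm wide; open, the fingers measure 114 mm over their backs; the gripper's body (76 mm by 85 mm) begins 54 mm behind the grasp point. The pads swing forward as they close: fully open they stand 13 mm farther back than shut.
Start: joints at [-63.312, 13.785, 0.286, 76.501, 0, 90], TCP at [0.225, -0.447, 0.209] pointing down, gripper open.
Joint ranges: [-155.79, 155.79], [-60.16, 107.12], [-62.33, 73.08], [-114, 123.19], [-81.49, 82.49], [-180, 180]. Speed limits (degrees/s): [159.86, 159.86, 180, 180, 180, 180].

## Interface

Orientations are given as [roll, pitch, yaw] about the fixed x, y, z axes, in that order (R = Rz(yaw) Ry(pitch) Rx(roll)).
In Python, from bench import robot, optics gives the robot as it stands. The module is installed in compiled form; this text tells all that it offers.
- The arm moves only by the shell command python3 -m crank 'ROWS' [OPENING] [FORCE]. ROWS is JSON, a list that holds one entry, the list of rows, each a list of 4 numbers: the shift along the world's x, y, z in units of 50 mm (1.0 is 50 mm), then the turn about the world's z in units of 2 rad (1.0 is 2 rad). A call has 1 to 20 rows; each row shifts and turns the commanded pose from where the row before left it; what a row does not reach is not made up. A row lasts 1/12 s, in which the tool goes at most 41.7 mm and 7.16 degrees, less where a joint would pass 70% of its speed; a pose out of reach is approached as far as the arm can. A call with a number of a shift or a turn outside -1 to 1 is refused whole. A call with a gripper value outside its range is refused whole. OPENING is the opening, from 0 (shut) to 1 (fully open), set as the call begins (- or left out, the last holds). The fingers move at their own pace and stop on an object; FORCE is the grip in N (left out, the last holds). Time passes only in rows, so rows that do not move let the fingers close. It gives the time, the measured TCP pose, the force, the opening and the grip force at its end, in the units of the state.
- robot.read_state(): the state, without advancing time (a new reading comes with each control period).
- optics.capture(name): name is "scene" or "top" or "wrist"; returns the picture (480x640x3 uint8, red, green, blue); there is no depth.
- optics.camera_params(name): a dict with "fx", "fy", "cx", "cy" (pixels), "distortion" ([k1, k2, p1, p2, k3] as OpenCV has them; the pictures are not rectified), "xyz" and "rotation" of the camera in the world; the wrist camera has in their place "T_tool_cam" (4x4, takes a point from camera to tool coordinates, whose origin is the TCP and whose axes are the flange's). Camera axes: x right, y up, looking along -z (the intrinsics and any distortion apply to the point x, -y, -z); pixel columns grow to the right and rows downward; lengths in m; the calibration is good to about 2 mm. A picture is of the moment at which its call begins: read the wrist's pose just before it. camera_params takes no time and is no camera call.
- robot.finish_job(): hands the job in; it is judged then, once.
The state is a dict: "time": time; "joint_positions": joint angles; "qvel": joint speeds; "effort": joint torques, N m; "tcp_pos": TCP position; "tcp_rot": TCP orientation; "wrist_force": force on the tool from outside, world axes, zero at the start; "moment": the same for the moment, N m; "finger_gap": finger opening in m; "gripper_force": force on a finger pad.
Only numpy, scipy, OpenCV 4.12 (cv2) and the standard library are available. Lean on these libraries where they do the work, as an engineer would, in place of code of your own. Each camera call takes 0.05 s, during which the arm holds its last target. There are 200 camera calls.

## Working session

There is one attempt and no reset: what is moved stays moved. The work goes in short steps, Python scripts to look and compute and a shell command to move; the robot and the scene stay as the last step left them, time stands still between calls to the robot, and variables do not carry over. Pictures are saved under pics/ and viewed, at most 10 in all, crops included, and the job is handed in when it is done.

```bash
mkdir -p pics; cat > h.py <<'E'
import numpy as np, cv2
from bench import robot, optics
def K(p): return np.array([[p['fx'],0,p['cx']],[0,p['fy'],p['cy']],[0,0,1.]])
def R_of(r):
    r=np.array(r,float)
    if r.shape==(3,3): return r
    from scipy.spatial.transform import Rotation as R
    return R.from_euler('xyz',r,degrees=True).as_matrix()
def pose(name,st=None):
    p=optics.camera_params(name)
    if name=='wrist':
        T=np.array(p['T_tool_cam']); Rt=R_of(st['tcp_rot'])
        return p,Rt@T[:3,3]+np.array(st['tcp_pos']),Rt@T[:3,:3]
    return p,np.array(p['xyz']),R_of(p['rotation'])
def cast(name,uv,z,st=None):
    p,o,R=pose(name,st)
    q=cv2.undistortPoints(np.array(uv,float).reshape(-1,1,2),K(p),np.array(p['distortion'],float)).reshape(-1,2)
    d=np.c_[q[:,0],-q[:,1],-np.ones(len(q))]@R.T
    return o+d*((z-o[2])/d[:,2])[:,None]
def snap(name,f):
    st=robot.read_state(); im=optics.capture(name); cv2.imwrite('pics/'+f,im[:,:,::-1]); return st,im
E
python3 - <<'E'
from h import *
for n in('top','scene'):
    snap(n,n+'0.png'); print(n,optics.camera_params(n))
print(robot.read_state())
E
```

```text
top {'fx': 437.95587468933394, 'fy': 437.95587468933394, 'cx': 316.4162696321962, 'cy': 235.13882017067644, 'distortion': array([0.02578063, 0.        , 0.        , 0.        , 0.        ]), 'xyz': array([0.45938756, 0.10274716, 0.95186829]), 'rotation': array([ 1.08156909e+01, -8.35834946e-02, -9.02422137e+01])}
scene {'fx': 557.6100954542293, 'fy': 557.6100954542293, 'cx': 322.0569033276922, 'cy': 256.3844568973417, 'distortion': array([-0.03081102,  0.        ,  0.        ,  0.        ,  0.        ]), 'xyz': array([ 1.10333987, -0.32864411,  1.04744736]), 'rotation': array([33.67176754, -0.05052151, 48.87373746])}
{'time': 0.1, 'joint_positions': array([-6.33114984e+01,  1.38289572e+01,  2.20531042e-01,  7.65032428e+01,
       -1.39492860e-03,  8.99995618e+01]), 'qvel': array([ 0.05532579, -0.05669377,  0.22725519, -0.0025963 ,  0.05323121,
        0.11627927]), 'effort': array([ 5.38615750e-04, -3.73138404e+01,  2.53010184e+01,  1.08302161e-02,
       -7.91237267e-05,  1.21291512e-05]), 'tcp_pos': array([ 0.22428076, -0.44617336,  0.20818666]), 'tcp_rot': array([-1.79888331e+02,  1.39407180e-03,  2.66889426e+01]), 'wrist_force': array([-0.00362856, -0.03886486, -0.52026557]), 'moment': array([-0.02272649, -0.04944597,  0.05049292]), 'gripper_force': 0.0, 'finger_gap': 0.08533846186786928}
```

View pics/top0.png

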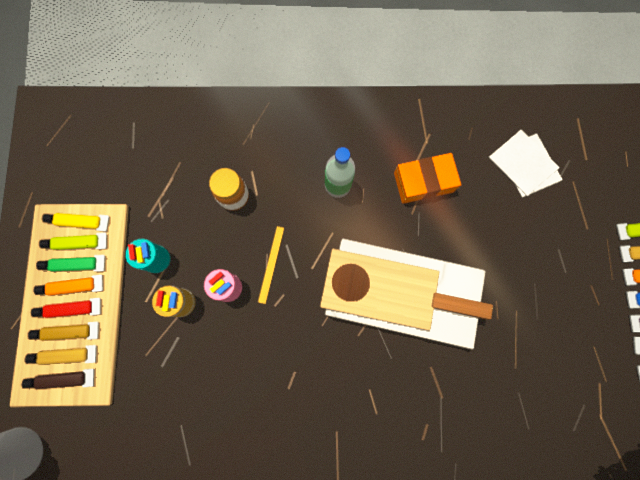

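View pics/scene0.png

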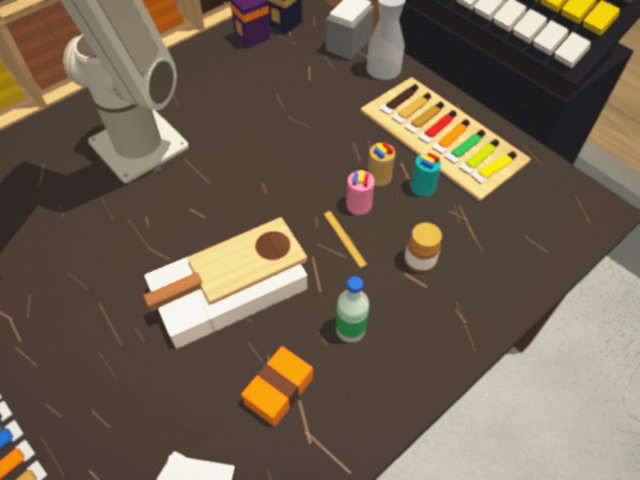

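The brass tumbler candidates in the top view are (172,302) brass, (222,286) pink and (148,257) turquoise. The first fits: it's brass-coloured, and the other two are the look-alikes. I'll confirm with a crop and measure.

```bash
python3 - <<'E'
from h import *
im=cv2.imread('pics/top0.png'); hsv=cv2.cvtColor(im,cv2.COLOR_BGR2HSV)
cv2.imwrite('pics/crop.png',cv2.resize(im[220:360,110:510],None,fx=2,fy=2,interpolation=cv2.INTER_CUBIC))
def comp(lo,hi,box):
    m=cv2.inRange(hsv,np.array(lo),np.array(hi)); k=np.zeros_like(m); x0,y0,x1,y1=box; k[y0:y1,x0:x1]=255; m&=k
    m=cv2.morphologyEx(m,cv2.MORPH_CLOSE,np.ones((5,5)))
    return max(cv2.findContours(m,0,2)[0],key=cv2.contourArea)
def rect(c,z,name):
    b=cv2.boxPoints(cv2.minAreaRect(c)); P=cast('top',b,z)[:,:2]
    e=[P[1]-P[0],P[2]-P[1]]; L=[np.linalg.norm(v) for v in e]; v=e[int(np.argmax(L))]; v=v*np.sign(v[1])
    print(name,b.round(1).tolist(),'ctr',P.mean(0).round(4),'sizes',np.round(L,4),'long dir yaw of +y',round(np.degrees(np.arctan2(-v[0],v[1])),2))
rect(comp((18,120,110),(32,255,255),(250,215,292,312)),.002,'strip')
c=comp((14,60,110),(30,200,255),(315,240,440,340)); rect(c,.08,'blade')
c=comp((0,120,60),(14,255,255),(428,285,500,325)); rect(c,.026+.06,'handle')
c=comp((0,60,20),(14,255,120),(325,255,378,308));e=cv2.fitEllipse(c);print('disc',e,cast('top',[e[0]],.08))
c=comp((0,0,130),(180,60,255),(320,235,500,360)); rect(c,.06,'riser white')
c=comp((14,80,70),(32,255,255),(150,280,200,325)); print('brass bbox',cv2.boundingRect(c))
for u in[(171,301),(174,302)]: print('tumbler',cast('top',[u],.09),cast('top',[u],.1))
for n,u,z in(('pink',(222,285),.095),('turq',(147,255),.095),('jar',(226,184),.1),('bottle',(342,155),.19),('box',(427,176),.055)): print(n,cast('top',[u],z).round(3))
im=cv2.imread('pics/scene0.png')
print('scene tumbler',cast('scene',[(382,149)],.09).round(3), 'front disc', cast('scene',[(273,245)],.08).round(3))
E
```

```text
strip [[256.70001220703125, 302.20001220703125], [276.0, 225.0], [284.5, 227.10000610351562], [265.20001220703125, 304.29998779296875]] ctr [0.5772 0.2004] sizes [0.1734 0.0194] long dir yaw of +y 76.99
blade [[318.20001220703125, 307.29998779296875], [332.8999938964844, 238.3000030517578], [448.79998779296875, 263.0], [434.1000061035156, 332.0]] ctr [ 0.5258 -0.0313] sizes [0.141  0.2366] long dir yaw of +y -12.48
handle [[430.8999938964844, 306.6000061035156], [434.5, 290.70001220703125], [499.3999938964844, 305.20001220703125], [495.79998779296875, 321.20001220703125]] ctr [ 0.4835 -0.1879] sizes [0.0321 0.1273] long dir yaw of +y -12.88
disc ((355.01043701171875, 290.2104187011719), (15.076164245605469, 32.63328552246094), 11.638815879821777) [[0.51472677 0.02488948 0.08      ]]
riser white [[334.1000061035156, 269.5], [341.20001220703125, 237.5], [487.20001220703125, 269.8999938964844], [480.1000061035156, 301.8999938964844]] ctr [ 0.5578 -0.0899] sizes [0.0681 0.3038] long dir yaw of +y -13.0
brass bbox (150, 280, 50, 45)
tumbler [[0.49505431 0.38348248 0.09      ]] [[0.49464048 0.38022519 0.1       ]]
tumbler [[0.49309776 0.37758197 0.09      ]] [[0.49270663 0.37439314 0.1       ]]
pink [[0.525 0.285 0.095]]
turq [[0.585 0.434 0.095]]
jar [[0.728 0.283 0.1  ]]
bottle [[0.754 0.053 0.19 ]]
box [[ 0.758 -0.136  0.055]]
scene tumbler [[0.486 0.4   0.09 ]] front disc [[0.528 0.037 0.08 ]]
```

View pics/crop.png

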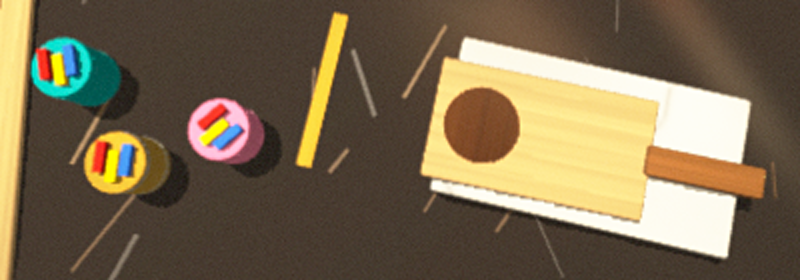

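The crop confirms it: brass tumbler rim at (167,301) full-frame, with pink and turquoise separate. The disc centre is at (350,282). Next I'll refine the corners.

```bash
python3 - <<'E'
from h import *
o=np.array([110,220])
def C(pts,z): return cast('top',np.array(pts,float)/2+o-.25,z)[:,:2]
yaw=lambda v: np.degrees(np.arctan2(-v[0],v[1])).round(2)
B=C([(423,176),(443,57),(657,101),(640,220)],.08)
print('blade',B.round(4).tolist(),'sizes',[np.linalg.norm(B[i]-B[i-1]).round(4) for i in range(4)],'yaw',yaw(B[0]-B[3]),yaw(B[1]-B[2]),'ctr',B.mean(0),'front',B[:2].mean(0))
Rr=C([(463,38),(750,100),(728,257)],.06)
print('riser',Rr.tolist(),np.linalg.norm(Rr[0]-Rr[1]),np.linalg.norm(Rr[1]-Rr[2]),yaw(Rr[0]-Rr[1]))
S=C([(334,13),(347,15),(311,167),(297,165)],.002);print('strip',S.mean(0),yaw(S[0]-S[3]),yaw(S[1]-S[2]),np.linalg.norm(S[0]-S[3]))
print('disc',C([(481,124)],.08),'tumbler',C([(115,162)],.09))
H=C([(648,147),(765,170),(762,198),(645,173)],.086);print('handle',H.tolist(),'end',H[1:3].mean(0),yaw(H[0]-H[1]))
y=np.radians(-13);ex=np.array([np.cos(y),np.sin(y)]);ey=np.array([-np.sin(y),np.cos(y)])
print('riser ctr',Rr[[0,2]].mean(0),'strip in riser frame',(S.mean(0)-Rr[[0,2]].mean(0))@ex,(S.mean(0)-Rr[[0,2]].mean(0))@ey-.15)
E
```

```text
blade [[0.4808, 0.0919], [0.5989, 0.071], [0.5538, -0.1417], [0.438, -0.1185]] sizes [np.float64(0.2147), np.float64(0.12), np.float64(0.2175), np.float64(0.118)] yaw -11.48 -11.99 ctr [ 0.51787717 -0.02433205] front [0.53985395 0.08144326]
riser [[0.6219535699951684, 0.04935240141049347], [0.556682977923772, -0.24164153679802905], [0.4019857678547031, -0.20785442838243337]] 0.29822428181396643 0.15834391525486807 -12.64
strip [0.57696628 0.19976372] -102.69 -102.5 0.1704667170954536
disc [[0.53144997 0.03398492]] tumbler [[0.49558255 0.39074335]]
handle [[0.5079683835057237, -0.12863212676812313], [0.48556241350157886, -0.24073936864225684], [0.45885724868874544, -0.23564656947364335], [0.4828555767267379, -0.12430086767007767]] end [ 0.47220983 -0.23819297] -11.3
riser ctr [ 0.51196967 -0.07925101] strip in riser frame 0.0005660912596012877 0.13648465952513741
```

```bash
python3 -m crank '[[[0.24,0.7,0.1,0.05],[0.24,0.7,0.1,0.05],[0.24,0.7,0.1,0.05],[0.24,0.7,0,0.05],[0.24,0.7,0,0.05],[0.24,0.7,0,0.05],[0.24,0.7,0,0.05],[0.24,0.7,0,0],[0.24,0.7,0,0],[0.24,0.7,0,0],[0.24,0.7,0,0],[0.24,0.7,0,0],[0.24,0.7,0,0],[0.24,0.7,0,0],[0.24,0.7,0,0],[0.24,0.7,0,0],[0.24,0.7,0,0],[0.24,0.7,0,0],[0.24,0.7,0,0],[0,0,0,0]]]' 1 60
python3 - <<'E'
from h import *
st,im=snap('wrist','w1.png'); print(st['tcp_pos'],st['tcp_rot'],st['joint_positions'],optics.camera_params('wrist'))
E
```

```text
time: 1.77
tcp_pos: [0.4539, 0.2238, 0.2226]
tcp_rot: [-179.9, -0.1, 67.1]
wrist_force: [0.4, 0.4, -0.7]
finger_gap: 0.0859
gripper_force: 0.0
[0.45393022 0.22376766 0.2225779 ] [-1.79945522e+02 -1.09533465e-01  6.71245339e+01] [2.61685667e+01 1.41312788e+01 2.76486586e+00 7.85865748e+01
 1.12939118e-01 1.39044027e+02] {'fx': 356.5231858099297, 'fy': 356.5231858099297, 'cx': 316.4646655098231, 'cy': 239.38048493658627, 'distortion': array([-0.06678507,  0.        ,  0.        ,  0.        ,  0.        ]), 'T_tool_cam': array([[ 3.87611675e-04,  9.56255789e-01,  2.92531563e-01,
         7.51153636e-02],
       [ 9.99999570e-01, -6.17228297e-04,  6.92631664e-04,
         2.81871697e-05],
       [ 8.42891797e-04,  2.92531169e-01, -9.56255617e-01,
        -1.65398087e-01],
       [ 0.00000000e+00,  0.00000000e+00,  0.00000000e+00,
         1.00000000e+00]])}
```

View pics/w1.png

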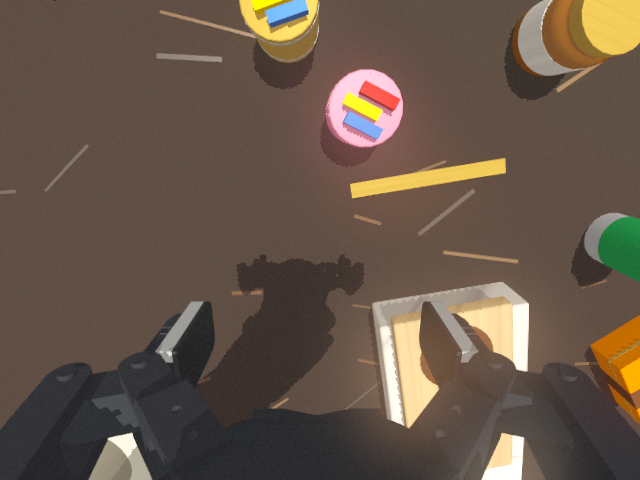

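The wrist view shows the brass tumbler at (283,10), pink at (365,108) and the strip at (428,178). I'll move closer, then measure the brass rim.

```bash
python3 -m crank '[[[0.1,0.5,0,0],[0.1,0.5,0,0],[0.1,0.5,0,0],[0,0,0,0],[0,0,0,0]]]'
python3 - <<'E'
from h import *
st,im=snap('wrist','w2.png'); print(st['tcp_pos'],cast('wrist',[(283,100)],.09,st))
p,o,R=pose('wrist',st)
def proj(P):
    q=(np.array(P)-o)@R; return cv2.projectPoints(np.array([[q[0],-q[1],-q[2]]]),np.zeros(3),np.zeros(3),K(p),np.array(p['distortion'],float))[0].ravel()
print('brass expected',proj([.4956,.391,.09]),'pink',proj([.525,.285,.09]))
hsv=cv2.cvtColor(im,cv2.COLOR_RGB2HSV);u,v=proj([.4956,.391,.09]).astype(int)
m=cv2.inRange(hsv,np.array((18,110,150)),np.array((32,255,255)));k=np.zeros_like(m);cv2.circle(k,(int(u),int(v)),60,255,-1);m&=k
m=cv2.morphologyEx(m,cv2.MORPH_CLOSE,np.ones((3,3)))
c=cv2.convexHull(max(cv2.findContours(m,0,2)[0],key=cv2.contourArea));e=cv2.fitEllipse(c);print(e,cast('wrist',[e[0]],.09,st))
o2=im[:,:,::-1].copy();cv2.ellipse(o2,e,(0,0,255),1);cv2.imwrite('pics/w2c.png',cv2.resize(o2[max(0,v-90):v+90,u-110:u+110],None,fx=3,fy=3));print(u-110,max(0,v-90))
E
```

```text
time: 2.23
tcp_pos: [0.4671, 0.2929, 0.2233]
tcp_rot: [-180.0, 0.1, 66.8]
wrist_force: [-0.8, 0.2, -0.1]
finger_gap: 0.0857
gripper_force: 0.0
[0.46710091 0.29286197 0.22328502] [[0.48129103 0.39410032 0.09      ]]
brass expected [301.15526016  96.23949174] pink [382.92138844 203.47804785]
((298.2605895996094, 93.2318344116211), (75.39530181884766, 79.23894500732422), 175.80364990234375) [[0.49441404 0.39395978 0.09      ]]
191 6
```

View pics/w2c.png

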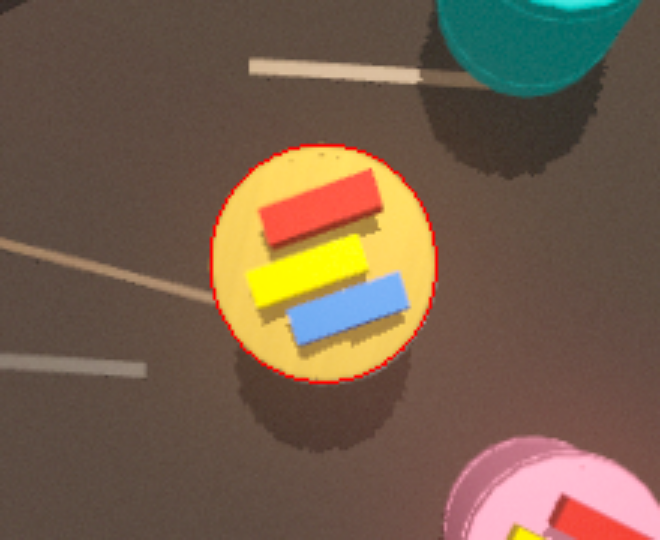

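The red fit hugs the brass rim, centred at full-frame (298,93), which gives (0.494, 0.394) and agrees with the top view. Moving above it.

```bash
python3 -m crank '[[[0.14,0.5,0,0],[0.14,0.5,0,0],[0.14,0.5,0,0],[0.13,0.5,0,0],[0,0,-0.5,0],[0,0,-0.5,0],[0,0,0,0],[0,0,0,0],[0,0,0,0]]]'
```

```text
time: 3.03
tcp_pos: [0.4956, 0.3923, 0.1755]
tcp_rot: [180.0, -0.0, 66.7]
wrist_force: [0.6, -0.4, 0.3]
finger_gap: 0.0855
gripper_force: 0.0
```

```bash
python3 -m crank '[[[-0.02,0.03,-0.4,0],[0,0,-0.4,0],[0,0,-0.4,0],[0,0,-0.4,0],[0,0,-0.4,0],[0,0,-0.3,0],[0,0,-0.2,0],[0,0,-0.1,0],[0,0,0,0],[0,0,0,0]]]'; python3 -m crank '[[[0,0,0,0],[0,0,0,0],[0,0,0,0],[0,0,0,0],[0,0,0,0],[0,0,0,0],[0,0,0,0],[0,0,0,0],[0,0,0,0]]]' 0 60
```

```text
time: 3.87
tcp_pos: [0.4949, 0.3952, 0.0454]
tcp_rot: [179.9, -0.1, 66.8]
wrist_force: [-0.2, 0.5, 0.3]
finger_gap: 0.0852
gripper_force: 0.0
time: 4.62
tcp_pos: [0.4954, 0.3957, 0.046]
tcp_rot: [179.9, -0.2, 66.8]
wrist_force: [-0.0, 0.2, 6.2]
finger_gap: 0.0581
gripper_force: 65.3
```

```bash
python3 -m crank '[[[0,0,0.1,0],[0,0,0.2,0],[0,0,0.4,0],[0,0,0.5,0],[0,0,0.5,0],[0,0,0.5,0],[0,0,0.4,0],[0,0,0.2,0],[0,0,0,0]]]'; python3 -m crank '[[[0.02,-0.2,0,0],[0.05,-0.4,0,0],[0.06,-0.6,0,0],[0.06,-0.6,0,0],[0.06,-0.6,0,0],[0.06,-0.6,0,0],[0.06,-0.6,0,0],[0.06,-0.6,0,0],[0.06,-0.6,0,0],[0.06,-0.6,0,0],[0.06,-0.6,0,0],[0.06,-0.6,0,0],[0.05,-0.4,0,0],[0.02,-0.2,0,0],[0,0,0,0],[0,0,0,0],[0,0,0,0],[0,0,0,0]]]'
python3 - <<'E'
from h import *
st,im=snap('top','t2.png');print(st['tcp_pos'],st['gripper_force'],st['finger_gap'])
cv2.imwrite('pics/t2c.png',cv2.resize(im[200:380,240:520,::-1],None,fx=2.5,fy=2.5,interpolation=cv2.INTER_CUBIC))
E
```

```text
time: 5.37
tcp_pos: [0.4951, 0.3957, 0.1869]
tcp_rot: [179.9, -0.2, 66.8]
wrist_force: [-0.7, -0.6, -4.1]
finger_gap: 0.0581
gripper_force: 65.3
time: 6.87
tcp_pos: [0.5306, 0.036, 0.1836]
tcp_rot: [-179.9, 0.0, 66.9]
wrist_force: [0.8, 0.4, -3.6]
finger_gap: 0.0581
gripper_force: 65.3
[0.53064463 0.03597423 0.18355008] 65.28673768043518 0.058128274769705786
```

View pics/t2c.png

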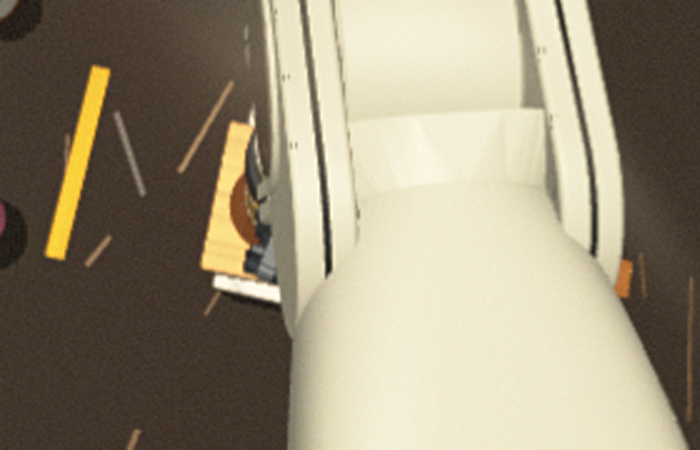

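The arm hides the disc from above, but the position matches the plan. Lowering.

```bash
python3 -m crank '[[[0,-0.03,-0.2,0],[0,0,-0.3,0],[0,0,-0.3,0],[0,0,-0.2,0],[0,0,-0.06,0],[0,0,0,0],[0,0,0,0],[0,0,0,0]]]';python3 -m crank '[[[0,0,-0.03,0],[0,0,-0.03,0],[0,0,0,0],[0,0,0,0]]]'
```

```text
time: 7.58
tcp_pos: [0.5319, 0.0334, 0.1319]
tcp_rot: [179.9, -0.0, 66.8]
wrist_force: [0.5, -0.3, -4.4]
finger_gap: 0.0584
gripper_force: 65.3
time: 7.92
tcp_pos: [0.5311, 0.0332, 0.1281]
tcp_rot: [180.0, -0.0, 66.8]
wrist_force: [-0.4, -1.0, -3.9]
finger_gap: 0.058
gripper_force: 65.3
```

```bash
python3 -m crank '[[[0,0,-0.02,0],[0,0,-0.02,0],[0,0,0,0],[0,0,0,0]]]'; python3 -m crank '[[[0,0,-0.02,0],[0,0,0,0],[0,0,0,0]]]'
```

```text
time: 8.25
tcp_pos: [0.5311, 0.0333, 0.126]
tcp_rot: [-180.0, -0.0, 66.8]
wrist_force: [0.0, -0.0, -3.6]
finger_gap: 0.0578
gripper_force: 65.5
time: 8.5
tcp_pos: [0.5311, 0.0332, 0.1259]
tcp_rot: [180.0, -0.0, 66.8]
wrist_force: [-2.4, -1.0, 4.4]
finger_gap: 0.0584
gripper_force: 66.1
```

```bash
python3 -m crank '[[[0,0,0,0],[0,0,0,0],[0,0,0,0],[0,0,0,0],[0,0,0,0],[0,0,0,0]]]' 1; python3 -m crank '[[[0,0,0.1,0],[0,0,0.2,0],[0,0,0.4,0],[0,0,0.5,0],[0,0,0.5,0],[0,0,0.4,0],[0,-0.2,0.2,0],[-0.1,-0.5,0,0.03],[-0.1,-0.6,0,0.03],[-0.1,-0.6,0,0.03],[-0.1,-0.6,0,0],[-0.1,-0.6,0,0],[-0.1,-0.6,0,0],[-0.1,-0.6,0,0],[-0.1,-0.6,0,0],[-0.1,-0.4,0,0],[0,0,0,0],[0,0,0,0],[0,0,0,0],[0,0,0,0]]]'
python3 - <<'E'
from h import *
st,im=snap('wrist','w3.png');print(st['tcp_pos'],st['tcp_rot'],st['joint_positions'])
E
```

```text
time: 9.0
tcp_pos: [0.5312, 0.0333, 0.125]
tcp_rot: [180.0, -0.0, 66.8]
wrist_force: [0.2, 0.4, 0.4]
finger_gap: 0.0857
gripper_force: 0.0
time: 10.67
tcp_pos: [0.4861, -0.231, 0.24]
tcp_rot: [-180.0, -0.0, 77.2]
wrist_force: [0.4, 0.5, 0.1]
finger_gap: 0.0852
gripper_force: 0.0
[ 0.48611161 -0.23097108  0.24003294] [-1.79987454e+02 -1.50833219e-02  7.71706002e+01] [-2.54215190e+01  1.76132291e+01  1.00417774e+01  8.24440805e+01
  1.19854396e-02  7.74078775e+01]
```

View pics/w3.png

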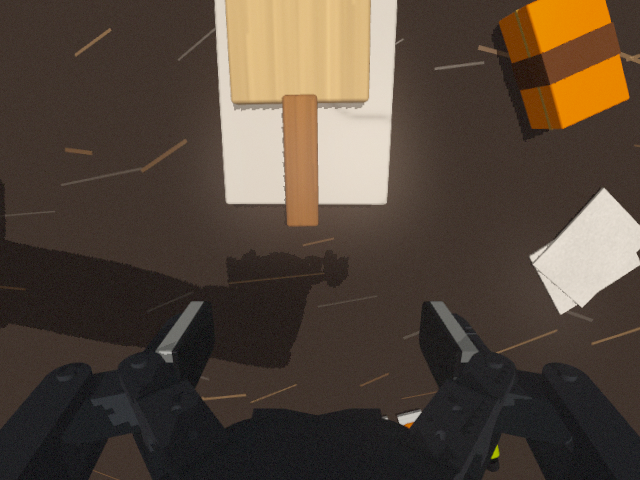

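Wrist view: the handle runs from (300,95) to (302,225), and the riser rear corners are at (226,203) and (388,203). I'll compute poses from this and also take a top view.

```bash
python3 - <<'E'
from h import *
st=robot.read_state()
yaw=lambda v: np.degrees(np.arctan2(-v[0],v[1])).round(2)
H=cast('wrist',[(287,226),(318,225),(316,95),(283,96)],.086,st)[:,:2]
print('handle',H.round(4).tolist(),np.linalg.norm(H[0]-H[1]),'len',np.linalg.norm(H[2:].mean(0)-H[:2].mean(0)),yaw(H[2:].mean(0)-H[:2].mean(0)))
end=H[:2].mean(0);y=np.radians(-12);ey=np.array([-np.sin(y),np.cos(y)]);print('end',end,'grip',end+.04*ey,'front',end+.33*ey)
b=cast('wrist',[(233,104),(369,100)],.08,st)[:,:2];print('blade rear',b,np.linalg.norm(b[1]-b[0]),yaw(b[1]-b[0])+90)
r=cast('wrist',[(226,203),(388,203)],.06,st)[:,:2];print('riser rear',r,np.linalg.norm(r[1]-r[0]),yaw(r[1]-r[0])+90)
st,im=snap('top','t3.png')
cv2.imwrite('pics/t3c.png',cv2.resize(im[215:355,240:510,::-1],None,fx=2.5,fy=2.5,interpolation=cv2.INTER_CUBIC))
E
```

```text
handle [[0.4574, -0.2341], [0.4856, -0.2395], [0.5089, -0.1287], [0.4816, -0.1232]] 0.028752143573561314 len 0.11336328096551367 -12.09
end [ 0.4714918  -0.23678556] grip [ 0.47980827 -0.19765966] front [0.54010266 0.08600315]
blade rear [[ 0.4373441  -0.11899154]
 [ 0.55267951 -0.1420439 ]] 0.11761660976600258 -11.299999999999997
riser rear [[ 0.40052817 -0.2041155 ]
 [ 0.55643687 -0.23950875]] 0.15987558708915575 -12.790000000000006
```

View pics/t3c.png

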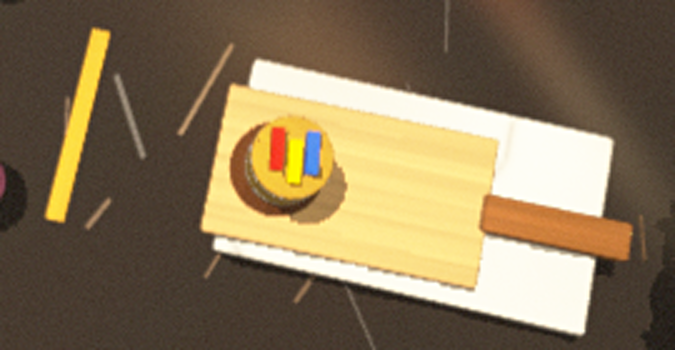

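```bash
python3 -m crank '[[[-0.06,0.3,-0.2,0],[-0.06,0.3,-0.5,0],[0,0.06,-0.6,0],[0,0,-0.6,0],[0,0,-0.5,0],[0,0,-0.4,0],[0,0,-0.3,0],[0,0,-0.2,0],[0,0,-0.1,0],[0,0,-0.1,0],[0,0,0,0],[0,0,0,0],[0,0,0,0]]]'
python3 - <<'E'
from h import *
u=np.array([[291,160]])/2.5+[240,215]; print('tumbler',cast('top',u,.17))
E
```

```text
time: 11.85
tcp_pos: [0.4809, -0.1991, 0.066]
tcp_rot: [179.9, 0.0, 77.1]
wrist_force: [-0.5, 0.5, -0.2]
finger_gap: 0.0854
gripper_force: 0.0
tumbler [[0.52886021 0.03002741 0.17      ]]
```

```bash
python3 -m crank '[[[0,0,0,0],[0,0,0,0],[0,0,0,0],[0,0,0,0],[0,0,0,0],[0,0,0,0],[0,0,0,0],[0,0,0,0],[0,0,0,0],[0,0,0,0],[0,0,0,0],[0,0,0,0]]]' 0 60
```

```text
time: 12.85
tcp_pos: [0.4801, -0.1987, 0.065]
tcp_rot: [-180.0, 0.0, 77.1]
wrist_force: [0.5, 0.8, 0.4]
finger_gap: -0.0001
gripper_force: 0.0
```

```bash
python3 - <<'E'
from h import *
a=snap('wrist','w4.png')[1]; b=snap('scene','s4.png')[1]
cv2.imwrite('pics/c4.png',np.hstack([cv2.resize(a,(400,300)),cv2.resize(b[180:380,100:367],(400,300))])[:,:,::-1])
E
```

```text
(no output)
```

View pics/c4.png

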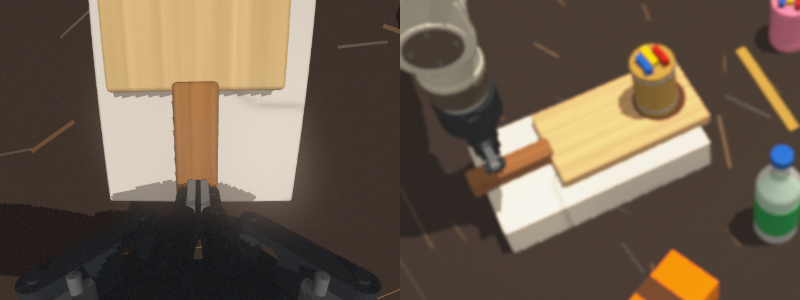

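The picture shows the shut fingers over the handle, with the tip at scene pixel (165,291), and the handle not gripped. I'll check the tip height numerically.

```bash
python3 - <<'E'
from h import *
def proj(n,P,st=None):
    p,o,R=pose(n,st);q=(np.array(P)-o)@R; return cv2.projectPoints(np.array([[q[0],-q[1],-q[2]]]),np.zeros(3),np.zeros(3),K(p),np.array(p['distortion'],float))[0].ravel().round(1)
st=robot.read_state();t=st['tcp_pos'];print(t,st['finger_gap'],st['gripper_force'],st['wrist_force'])
for dz in(0,.01,.02,.03): print(dz,proj('scene',t+[0,0,dz]),proj('wrist',t+[0,0,dz],st))
im=cv2.imread('pics/w4.png');hsv=cv2.cvtColor(im,cv2.COLOR_BGR2HSV)
c=max(cv2.findContours(cv2.inRange(hsv,np.array((4,110,50)),np.array((15,255,220))),0,2)[0],key=cv2.contourArea);print('handle bbox wrist',cv2.boundingRect(c))
u=[(2*173,164),(2*217,164)]
for z in(.06,.086):
  P=cast('wrist',u,z,st);print(z,P,np.linalg.norm(P[0]-P[1]))
print(hsv[270:420:10,395].tolist())
E
```

```text
[ 0.4800811  -0.19874252  0.0649971 ] -0.000230285294278004 0.0 [-0.69831855  0.36739527 -0.47870873]
0 [167.3 297.3] [316.5 285.8]
0.01 [166.2 294.8] [316.4 294.4]
0.02 [165.  292.3] [316.4 304.1]
0.03 [163.9 289.8] [316.4 315. ]
handle bbox wrist (275, 130, 75, 173)
0.06 [[ 0.50703468 -0.14322144  0.06      ]
 [ 0.5478377  -0.15228707  0.06      ]] 0.04179799719513041
0.086 [[ 0.50549571 -0.14052521  0.086     ]
 [ 0.54007263 -0.14820752  0.086     ]] 0.035420065515695306
[[17, 28, 224], [16, 28, 225], [16, 30, 224], [17, 29, 223], [16, 37, 153], [16, 38, 147], [11, 72, 89], [14, 46, 61], [11, 37, 55], [8, 20, 52], [0, 25, 52], [100, 29, 52], [90, 15, 34], [30, 8, 34], [165, 15, 33]]
```

Triangulating the tips in the wrist and scene views puts the real fingertips about 20 mm above the nominal TCP. So they closed just over the handle top without touching it. I'll reopen and step lower, watching the force.

```bash
python3 -m crank '[[[0,0,0,0],[0,0,0,0],[0,0,0,0],[0,0,0,0],[0,0,0,0],[0,0,0,0],[0,0,0,0],[0,0,0,0]]]' 1; python3 -m crank '[[[0,0,-0.1,0],[0,0,-0.1,0],[0,0,-0.06,0],[0,0,0,0],[0,0,0,0]]]'; python3 -m crank '[[[0,0,-0.04,0],[0,0,-0.04,0],[0,0,-0.02,0],[0,0,0,0],[0,0,0,0]]]'
```

```text
time: 13.62
tcp_pos: [0.4801, -0.1987, 0.065]
tcp_rot: [180.0, 0.0, 77.1]
wrist_force: [-0.4, -0.5, -0.4]
finger_gap: 0.0853
gripper_force: 0.0
time: 14.03
tcp_pos: [0.4796, -0.1986, 0.0515]
tcp_rot: [-179.9, -0.0, 77.1]
wrist_force: [0.2, -0.6, -0.7]
finger_gap: 0.0854
gripper_force: 0.0
time: 14.45
tcp_pos: [0.48, -0.1987, 0.047]
tcp_rot: [-180.0, -0.0, 77.1]
wrist_force: [1.1, -0.2, 0.6]
finger_gap: 0.0855
gripper_force: 0.0
```

```bash
python3 -m crank '[[[0,0,-0.03,0],[0,0,-0.03,0],[0,0,0,0],[0,0,0,0]]]'; python3 -m crank '[[[0,0,-0.03,0],[0,0,-0.03,0],[0,0,0,0],[0,0,0,0]]]'
```

```text
time: 14.78
tcp_pos: [0.48, -0.1987, 0.0439]
tcp_rot: [-180.0, -0.0, 77.1]
wrist_force: [-0.9, 0.2, 0.1]
finger_gap: 0.0855
gripper_force: 0.0
time: 15.12
tcp_pos: [0.4799, -0.1987, 0.0408]
tcp_rot: [-180.0, -0.0, 77.1]
wrist_force: [-0.3, -0.3, 0.6]
finger_gap: 0.0852
gripper_force: 0.0
```

```bash
for i in 1 2; do python3 -m crank '[[[0,0,0,0],[0,0,0,0],[0,0,0,0],[0,0,0,0],[0,0,0,0]]]' 0 40; done
```

```text
time: 15.53
tcp_pos: [0.4801, -0.1988, 0.0413]
tcp_rot: [180.0, 0.0, 77.1]
wrist_force: [-1.2, 0.5, -1.8]
finger_gap: 0.029
gripper_force: 40.7
time: 15.95
tcp_pos: [0.48, -0.1987, 0.0412]
tcp_rot: [-180.0, 0.0, 77.1]
wrist_force: [-2.2, 0.3, 4.7]
finger_gap: 0.0294
gripper_force: 41.4
```

```bash
python3 -m crank '[[[0,0,0,0],[0,0,0,0],[0,0,0,0]]]' 0 80; python3 -m crank '[[[0.01,0.04,0,0],[0.02,0.08,0,0],[0.03,0.12,0,0],[0.05,0.16,0,0],[0.05,0.16,0,0],[0.05,0.16,0,0],[0.05,0.16,0,0],[0.05,0.16,0,0],[0.05,0.16,0,0],[0.05,0.16,0,0],[0.05,0.16,0,0],[0.05,0.16,0,0],[0.03,0.12,0,0],[0.02,0.08,0,0],[0.01,0.05,0,0],[0.01,0.03,0,0],[0,0,0,0],[0,0,0,0],[0,0,0,0]]]'
python3 - <<'E'
from h import *
st,im=snap('top','t5.png');st,w=snap('wrist','w5.png');print(st['tcp_pos'],st['tcp_rot'],st['moment'])
a=im[205:325,225:385,::-1]
cv2.imwrite('pics/c5.png',cv2.resize(a,None,fx=5,fy=5,interpolation=cv2.INTER_CUBIC))
E
```

```text
time: 16.2
tcp_pos: [0.4801, -0.1988, 0.0414]
tcp_rot: [180.0, 0.0, 77.1]
wrist_force: [-2.0, 0.4, 5.7]
finger_gap: 0.0284
gripper_force: 80.4
time: 17.78
tcp_pos: [0.5093, -0.1029, 0.0414]
tcp_rot: [179.9, 0.2, 77.0]
wrist_force: [-2.4, -6.0, 3.9]
finger_gap: 0.0285
gripper_force: 79.9
[ 0.50931076 -0.10286508  0.04145712] [179.91688546   0.21696346  76.98750069] [-0.9208377   0.5270288   0.17442294]
```

View pics/c5.png

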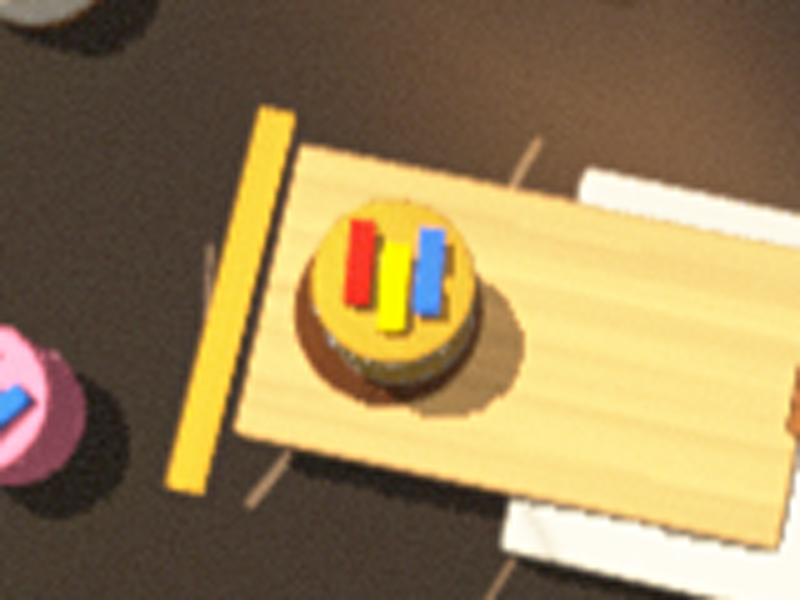

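The crop shows the board's front corners at crop (303,145) and (236,434), the strip running from (278,109) to (185,490), and the tumbler still on the disc. Next is the remaining distance.

```bash
cat > m.py <<'E'
from h import *
yaw=lambda v: np.degrees(np.arctan2(-v[0],v[1])).round(2)
def rep(F,S,bl,br):
    s=S.mean(0);f=F.mean(0);y=np.radians(-12.7);ex=np.array([np.cos(y),np.sin(y)]);ey=np.array([-np.sin(y),np.cos(y)])
    print('front',f,'width',np.linalg.norm(F[0]-F[1]),'edge yaw',yaw(F[0]-F[1])+90,'side yaw',bl,br,'strip',s,'to go lateral/outward',(s-f)@ex,(s-f)@ey)
E
python3 - <<'E'
from m import *
C=lambda p,z: cast('top',np.array(p,float)/5+[225,205]-.4,z)[:,:2]
F=C([(303,145),(236,434)],.08);S=C([(260,106),(296,112),(203,494),(166,487)],.002)
b=C([(777,549)],.08)[0];print('right side len',np.linalg.norm(F[1]-b))
s2=C([(303,145),(798,247)],.08)
rep(F,S,yaw(F[1]-b),yaw(s2[0]-s2[1]));print('strip yaw',yaw(S[0]-S[3])+90)
r=C([(587,170),(503,548)],.06);print('riser front',r,np.linalg.norm(r[0]-r[1]),yaw(r[0]-r[1])+90)
E
```

```text
right side len 0.2172447483935891
front [0.57122558 0.1767453 ] width 0.11903233739163173 edge yaw -12.310000000000002 side yaw -12.1 -12.05 strip [0.57741612 0.19981589] to go lateral/outward 0.000967112234767618 0.023867120964098053
strip yaw -12.86
riser front [[0.62226308 0.04779524]
 [0.4685106  0.08381738]] 0.15791586098059165 -13.189999999999998
```

```bash
python3 -m crank '[[[0,0.02,0,0],[0.01,0.04,0,-0.001],[0.01,0.07,0,-0.001],[0.02,0.08,0,-0.001],[0.02,0.08,0,-0.001],[0.01,0.08,0,0],[0.01,0.06,0,0],[0,0.03,0,0],[0,0.01,0,0],[0,0,0,0],[0,0,0,0],[0,0,0,0],[0,0,0,0]]]'
python3 - <<'E'
from m import *
st,im=snap('top','t6.png');print(st['tcp_rot'],st['moment'])
hsv=cv2.cvtColor(im,cv2.COLOR_RGB2HSV)
# strip/board edges: fit lines from colour boundary along rows
def show(lo,hi,box):
    m=cv2.inRange(hsv,np.array(lo),np.array(hi));x0,y0,x1,y1=box;k=np.zeros_like(m);k[y0:y1,x0:x1]=m[y0:y1,x0:x1]
    return max(cv2.findContours(k,0,2)[0],key=cv2.contourArea)
for n,box in(('all',(250,215,400,340)),):
    print('strip px',hsv[228,276].tolist(),hsv[300,262].tolist(),'board px',hsv[250,310].tolist(),hsv[300,310].tolist(),hsv[260,283].tolist(),hsv[285,274].tolist())
for v in(226,230,234,238,242,260,275,285,292,296,300): print(v,[f'{h}/{s}/{x}' for h,s,x in hsv[v,254:300:2]])
E
```

```text
time: 18.97
tcp_pos: [0.5137, -0.0797, 0.0415]
tcp_rot: [179.9, 0.2, 76.5]
wrist_force: [-1.0, -6.5, 4.9]
finger_gap: 0.0283
gripper_force: 79.9
[179.87030175   0.23672394  76.50029116] [-1.12392067  0.54084043  0.0547471 ]
strip px [19, 174, 185] [25, 198, 252] board px [23, 116, 252] [14, 116, 75] [2, 219, 252] [23, 113, 252]
226 ['13/93/71', '16/96/72', '13/95/70', '14/81/76', '15/83/74', '16/87/73', '13/94/76', '15/98/78', '14/98/78', '14/86/77', '11/92/83', '18/140/104', '19/178/163', '17/131/119', '15/128/96', '14/98/78', '14/97/84', '12/92/86', '14/104/83', '14/99/85', '10/96/93', '13/116/90', '13/116/92']
230 ['12/90/74', '15/108/73', '15/102/70', '14/82/78', '12/76/77', '14/91/73', '12/96/80', '15/88/75', '13/87/76', '13/91/70', '16/122/123', '20/168/235', '23/187/248', '24/192/251', '23/191/254', '15/115/93', '15/93/82', '13/112/80', '12/106/82', '13/106/89', '12/96/88', '12/100/87', '14/120/89']
234 ['17/93/71', '14/87/70', '15/105/73', '10/77/73', '13/91/73', '14/87/73', '12/75/78', '17/97/76', '14/79/77', '16/117/109', '25/113/255', '24/111/254', '24/111/254', '24/112/25
[... 1911 characters left out ...]
23/119/255', '23/118/255', '24/113/255', '24/109/254', '24/113/253', '24/113/253', '25/111/253', '24/114/253']
296 ['17/84/70', '20/94/73', '15/116/97', '25/190/255', '25/182/253', '25/187/252', '23/198/255', '14/90/71', '15/83/68', '11/76/70', '14/88/49', '6/85/42', '8/77/40', '12/90/51', '14/124/74', '16/107/50', '3/69/37', '13/102/35', '15/89/46', '16/111/62', '16/126/97', '17/139/165', '17/143/225']
300 ['14/86/74', '16/93/66', '19/180/194', '25/191/254', '25/198/252', '24/188/252', '18/178/145', '12/89/66', '15/90/68', '14/77/73', '16/85/75', '16/95/75', '14/96/149', '14/101/131', '16/90/71', '13/87/73', '15/78/72', '16/94/73', '19/88/55', '22/87/53', '23/82/56', '19/97/42', '26/57/36']
```

```bash
python3 - <<'E'
from h import *
E=cast('top',[(271.3,238),(270.7,242),(265.9,260),(262.7,275),(260.1,285)],.08)[:,:2]
y=np.radians(-12.8);ex=np.array([np.cos(y),np.sin(y)]);ey=np.array([-np.sin(y),np.cos(y)]);s=np.array([.5772,.1998])
q=E-s;f=np.polyfit(q@ex,q@ey,1);print('edge rel yaw to -12.8',np.degrees(np.arctan(f[0])),'outward past strip centre mm',f[1]*1e3,(q@ey*1e3).round(1))
P=cast('top',[(291,234),(278,292),(295,296)],.08)[:,:2]-s;print('sides lateral',(P@ex*1e3).round(1))
R=np.load if 0 else None
im=cv2.cvtColor(cv2.imread('pics/t6.png'),cv2.COLOR_BGR2HSV)
for v in(292,296,300): print(v,im[v,254:272].tolist()[::3][:2])
S=cast('top',[(259.8,292),(268.3,292),(258.8,296),(267.2,296),(257.8,300),(266,300)],.002)[:,:2]-s;print('strip edges rel (want +8/-8)',(S@ey*1e3).round(1))
# tumbler vs disc
g=cv2.inRange(im,np.array((18,150,200)),np.array((28,255,255)));g[:,:270]=0;g[:236]=0;g[283:]=0;g[:,318:]=0
e=cv2.fitEllipse(cv2.convexHull(max(cv2.findContours(cv2.morphologyEx(g,cv2.MORPH_CLOSE,np.ones((15,15))),0,2)[0],key=cv2.contourArea)))
t=cast('top',[e[0]],.17)[0,:2];print('tumbler ellipse',e,'rel to front (want 0,-50)',(t-s)@ex*1e3,(t-s)@ey*1e3)
E
```

```text
edge rel yaw to -12.8 0.34317402641929245 outward past strip centre mm 1.5419803152325053 [2.  1.3 2.  1.  1.3]
sides lateral [ 60.6 -58.7 -59.1]
292 [[16, 93, 71], [14, 70, 69]]
296 [[17, 84, 70], [14, 85, 69]]
300 [[14, 86, 74], [17, 120, 96]]
strip edges rel (want +8/-8) [ 9.2 -8.6  9.2 -8.4  9.3 -7.9]
tumbler ellipse ((290.4505310058594, 257.0141906738281), (32.020259857177734, 32.58414840698242), 48.79307556152344) rel to front (want 0,-50) 3.361239651827644 -52.478313816690644
```

The board edge is within about 1.5 mm of the strip centre and 0.3° of straight. The tumbler is on the disc and the grip is holding.

```bash
python3 -c "
from bench import robot
print(robot.finish_job())"
```

```text
the job is handed in; nothing more can be done
None
```

I handed the job in: the tumbler is standing on the disc, and the board points straight out with its edge about 1.5 mm from the strip's centre line, still held flat on the riser; the bottle, jar and box were left alone, and no result came back.

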